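# Seat a packet in the push clamp and hold it pressed

## Task

Slide the standing magenta packet along the clamp's board until it is fully home, square against the grey fixed stop, and let go of it. Then pump the orange trigger towards the black handle, letting it spring forward between pulls, until the red pad reaches the packet, and with the last pull press the sprung pad in about half of its travel, never nearly flat. Finish while still holding the trigger pulled (released, the pressure drops); do not push the pad or its rod directly, and leave the other things where they stand.

Things in the scene. Friction and masses are not known exactly. Their poses are not given: they have to be found in the camera images.
- clamp: Push clamp, fixed to the table. Origin on the table top; x axis = pressing direction, from handle to fixed stop; z up; all parts centred on y = 0. Plywood board x = -165 to 150 mm, 100 mm wide, top at z = 12 mm. Steel housing x = -119 to -41 mm, 37 mm wide, top at z = 92 mm. Black upright handle 16 mm thick (x), 26 mm wide, centred at x = -110 mm, up to z = 170 mm.
- stop_face (a point): Centre of the face of the grey fixed stop, at x = 108 mm, z = 53 mm in the clamp frame. The stop is 20 mm thick, 70 mm wide, its top at z = 75 mm.
- trigger: Orange trigger lever in front of the handle, hinged at its origin (clamp x = -72, z = 84 mm). 12 mm thick, 24 mm wide, reaching to 90 mm from the hinge. At rest it leans 0.20 rad forward and its axes are parallel to the clamp's; pulled back to the handle it turns at most 0.40 rad. It springs forward by itself (2 to 3.5 N at the top). Force on it is about half of that on the rod, plus the spring.
- trigger_front (a point): Place to pull: on the trigger's front (+x) face, 70 mm from the hinge; at rest at clamp x = -52, z = 153 mm. It travels 28 mm towards the handle. Free room for fingers in front of it above z = 95 mm. A full pull drives the rod forward about 8 to 13 mm by a pawl on 4 mm teeth, so the first few mm may be play; as it springs forward the rod stays.
- push_rod: Toothed steel rod with a black head, sliding along the clamp's x. Axes parallel to the clamp's; its origin's x in the clamp frame is its advance: starts at 0 to 18 mm, at most 80. A friction brake of about 4 N holds it where it is left; with the trigger released under load it slips back until 2 to 4 N remain on the pad.
- press_pad: Red-faced pad, 40 x 40 x 8 mm, sprung on guide pins on the rod's head. Origin at the centre of its face, z = 40 mm, axes parallel to the clamp's. Unloaded its x in the clamp frame equals the rod's advance; rod advance minus that x is how far it is pressed in: 0 to 10 mm, 2 N per mm (half in: about 10 N). It meets the seated packet at a rod advance of about 55 mm.
- packet: Magenta packet, upright on the board, 83 mm tall, 53 mm along its y axis, 30 mm along its x axis, about 40 g; origin at the centre of its underside. Its y axis lies along the clamp's x (within 0.2 rad). It starts with its centre at clamp x = 52 to 70 mm; home, the centre is at x = 81 to 82 mm.
- glue_stick: Yellow glue stick with a white cap, standing beside the board, 28 mm across, 94 mm tall; origin at the centre of its underside. Leave it alone.
- label_roll: White roll of labels, 70 mm across, 39 mm high, beside the board; origin at the centre of its underside. Leave it alone.
- green_packet: Green packet, 34 x 46 x 61 mm, standing beyond the end of the board; origin at the centre of its underside. Leave it alone.
Not all that is in view belongs to the job. Of the things that look like the packet, the smaller one is meant.

How it is judged:
By the outcome, as a careful person would: the job done as asked, in the order asked, and still so for the second after the job is handed in, while the arm keeps its last pose, push and grip.
It also fails if it takes over 51 s, if anything falls off the work surface, if the arm or the gripper's body presses on something with over 40 N, if the wrist force passes 120 N, or if a joint passes its speed limit or range.

## Robot

A 6-joint arm with a two-finger parallel gripper is mounted at the origin on the work surface; the furniture and walls round the work are solid. World frame = base frame: x ahead of the robot, y to its left, z up, the work surface at z = 0. Lengths are in m, angles in rad, forces in N, time in s.
With the tool pointing down it reaches from about 0.425 to 0.95 m from the base axis. Payload 3.5 kg.
Tool frame: the origin (TCP) lies between the finger pads; the fingertips stand 22 mm ahead of it and the grasp point (between the pads) lies 3 mm ahead of it; z points along the fingers, y is the line along which they close (so a half turn about z gives the same grasp; the last joint's range is limited). The gripper opens to 85 mm and grips with 20 to 120 N. Pads are 22 mm wide; open, the fingers measure 114 mm over their backs; the gripper's body (76 mm by 85 mm) begins 54 mm behind the grasp point. The pads swing forward as they close: fully open they stand 13 mm farther back than shut.
Start: joints at [1.124, 0.286, 1.577, -0, 1.279, -0.15], TCP at [0.197, 0.645, 0.253] pointing down, gripper open.
Joint ranges: [-2.77, 2.77], [-0.9, 2.22], [0.21, 2.48], [-1.53, 4.67], [0.24, 2.81], [-2.84, 2.84]. Speed limits (rad/s): [2.79, 2.79, 3.14, 3.14, 3.14, 3.14].

## Interface

Orientations are given as [roll, pitch, yaw] about the fixed x, y, z axes, in that order (R = Rz(yaw) Ry(pitch) Rx(roll)).
In Python, from bench import r gives the robot as it stands.
- The arm moves only by the tool send_rows, never from a script. Its argument "steps" is a list of rows, each an object of numbers: "jaw": the closure, from 0 (fully open) to 1 (shut); "x", "y", "z": the shift along the tool's x, y, z in m; "roll": the turn about the tool's z in rad. In form: [{"jaw": .., "x": .., "y": .., "z": .., "roll": ..}, ...]. A call has 1 to 20 rows; each row shifts and turns the commanded pose from where the row before left it, along the tool's axes as they then stand; what a row does not reach is not made up. A row lasts 1/8 s, in which the tool goes at most 62.5 mm and 10.7 degrees, less where a joint would pass 70% of its speed; a pose out of reach is approached as far as the arm can. A call is refused whole if a number of a shift passes 0.0625 or a number of a turn 0.188, either way. A call with a gripper value outside its range is refused whole. The fingers move at their own pace and stop on an object; "force" is the grip in N (left out, the last holds). Time passes only in rows, so rows that do not move let the fingers close. It gives the time, the measured TCP pose, the force, the opening and the grip force at its end, in the units of the state.
- r.get_obs(): the state, without advancing time (a new reading comes with each control period).
- r.camera(name): name is "scene" or "side" or "wrist"; returns the picture (480x640x3 uint8, red, green, blue); there is no depth.
- r.camera_model(name): a dict with "K" (3x3 intrinsics, pixels), "R" (3x3) and "t" (3): a world point X has camera coordinates R X + t. Camera axes: x right, y down, z forward; pixel columns grow to the right and rows downward; lengths in m; the calibration is good to about 2 mm. A picture is of the moment at which its call begins: read the wrist's pose just before it. camera_model takes no time and is no camera call; for the wrist camera it gives the pose at the moment of the call.
- r.hand_in(): hands the job in; it is judged then, once.
The state is a dict: "clock": time; "q": joint angles; "joint_velocities": joint speeds; "effort": joint torques, N m; "tcp_pos": TCP position; "orientation": TCP orientation; "force": force on the tool from outside, world axes, zero at the start; "wrist_torque": the same for the moment, N m; "finger_gap": opening from 0.0 (shut) to 1.0 (fully open); "gripper_force": force on a finger pad.
Only numpy, scipy, OpenCV 4.12 (cv2) and the standard library are available. Lean on these libraries where they do the work, as an engineer would, in place of code of your own. Each camera call takes 0.05 s, during which the arm holds its last target. There are 200 camera calls.

## Working session

There is one attempt and no reset: what is moved stays moved. The work goes in short steps, Python scripts to look and compute and a tool call to move; the robot and the scene stay as the last step left them, time stands still between calls to the robot, and variables do not carry over. Pictures are saved under pics/ and viewed, at most 10 in all, crops included, and the job is handed in when it is done.

Besides the shell and the picture viewer there is one more tool, called after "Emit:" as name([rows], argument=value, ...), one row to a line, values as JSON. send_rows: Moves the arm, as the interface text tells. Its arguments: {"type":"object","properties":{"steps":{"type":"array"},"force":{"type":"number"}},"required":["steps"]}

```bash
mkdir -p pics; python3 - <<'E'
from bench import r
import cv2,numpy as np
o=r.get_obs();print(o)
for n in("scene","side"):
    im=r.camera(n);cv2.imwrite(f"pics/{n}0.png",im[:,:,::-1]);m=r.camera_model(n);print(n,m)
E
```

```text
{'clock': 0.0, 'q': array([ 1.12399077e+00,  2.87205963e-01,  1.57820889e+00,  1.49571571e-05,
        1.27860893e+00, -1.49982350e-01]), 'joint_velocities': array([ 0.00032832, -0.00081279,  0.000439  , -0.00118979,  0.00019304,
       -0.00214785]), 'effort': array([-6.77915941e-04, -4.05988991e+01, -2.92620921e+01, -2.19086483e-04,
        5.75927683e-03, -2.49343270e-05]), 'tcp_pos': array([0.19711285, 0.64493028, 0.25190299]), 'orientation': array([-3.13919095e+00, -3.77413650e-04,  2.84476467e+00]), 'force': array([0.46579384, 0.75338356, 0.25291611]), 'wrist_torque': array([-0.00248934, -0.05352123,  0.00172593]), 'gripper_force': 0.0, 'finger_gap': 0.9974800610305334}
scene {'K': array([[485.01021973,   0.        , 321.85565006],
       [  0.        , 485.01021973, 240.87063716],
       [  0.        ,   0.        ,   1.        ]]), 'R': array([[ 0.82464105, -0.56557985, -0.00930442],
       [-0.31924359, -0.45176686, -0.83306076],
       [ 0.46695895,  0.68994648, -0.55310324]]), 't': array([-0.41245514,  0.31203085,  0.60643803])}
side {'K': array([[455.65898169,   0.        , 316.24726544],
       [  0.        , 455.65898169, 244.23723971],
       [  0.        ,   0.        ,   1.        ]]), 'R': array([[ 0.9675252 , -0.25276115, -0.00260774],
       [-0.08997413, -0.33472768, -0.93800961],
       [ 0.2362195 ,  0.90778256, -0.34659943]]), 't': array([-0.51691974,  0.18139032,  0.70479373])}
```

View pics/scene0.png

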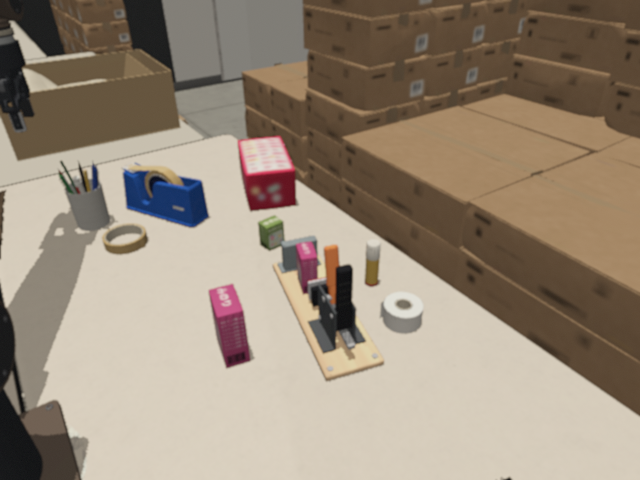

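View pics/side0.png

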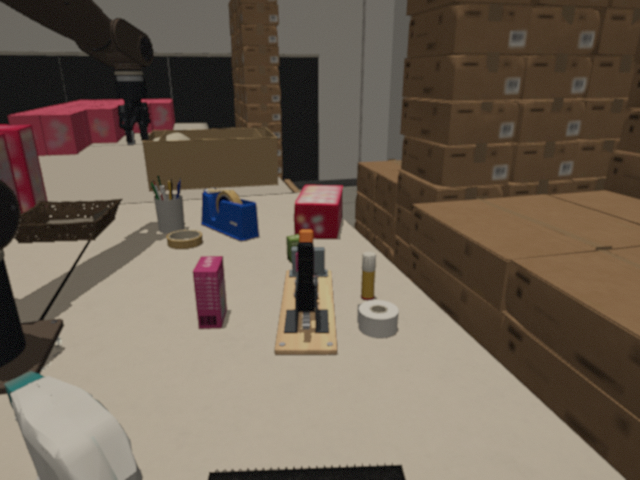

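Magenta candidates: the scene (229,323) packet standing off the board, larger, and the scene (307,267) packet on the clamp's board by the grey stop, smaller. The one on the board fits; I'll confirm it in a crop.

```bash
python3 - <<'E'
import cv2,numpy as np
a=cv2.imread("pics/scene0.png")[230:380,255:395];b=cv2.imread("pics/side0.png")[222:357,270:350]
A=cv2.resize(a,None,fx=4,fy=4,interpolation=cv2.INTER_CUBIC)[:, :]
cv2.imwrite("pics/c1.png",A)
cv2.imwrite("pics/c2.png",cv2.resize(b,None,fx=4.4,fy=4.4,interpolation=cv2.INTER_CUBIC))
E
```

```text
(no output)
```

View pics/c1.png

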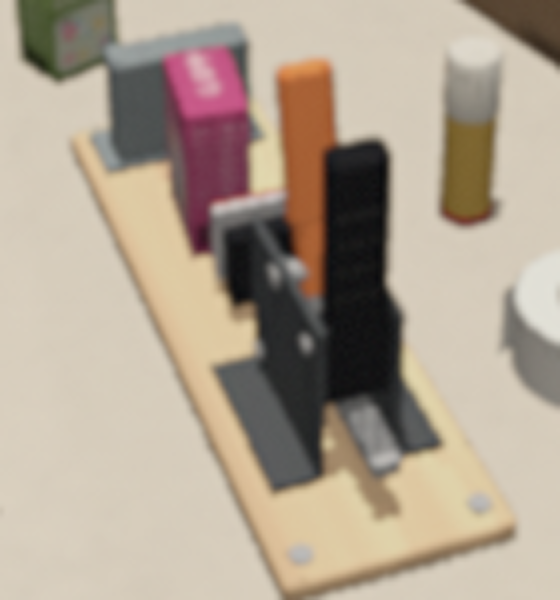

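View pics/c2.png

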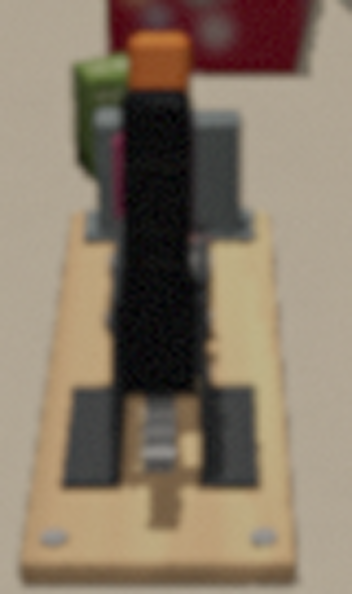

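The crop confirms it: a smaller magenta packet stands on the board at about scene (307,265), a little short of the grey stop. Next I fit the clamp pose and packet.

```bash
cat > h.py <<'E'
import numpy as np
from bench import r
from scipy.optimize import least_squares
def proj(n,X):
    m=r.camera_model(n);c=np.asarray(X)@m["R"].T+m["t"];p=c@m["K"].T;return p[...,:2]/p[...,2:]
def ray(n,uv,z):
    m=r.camera_model(n);d=m["R"].T@np.linalg.solve(m["K"],[*uv,1]);c=-m["R"].T@m["t"];return c+d*(z-c[2])/d[2]
def c2w(P,X):
    X=np.atleast_2d(X);c,s=np.cos(P[2]),np.sin(P[2]);return np.c_[P[0]+c*X[:,0]-s*X[:,1],P[1]+s*X[:,0]+c*X[:,1],X[:,2]]
def w2c(P,W):
    d=np.asarray(W)-[P[0],P[1],0];c,s=np.cos(P[2]),np.sin(P[2]);return np.array([c*d[0]+s*d[1],-s*d[0]+c*d[1],d[2]])
E
python3 - <<'E'
from h import *
S=lambda a,b:(255+a/4,230+b/4);T=lambda a,b:(270+a/4.4,222+b/4.4)
pts=[("scene",S(285,582),(-165,50,12)),("scene",S(513,522),(-165,-50,12)),("scene",S(72,140),(150,50,12)),
("scene",S(108,52),(108,35,75)),("scene",S(328,158),(-118,13,170)),("scene",S(386,150),(-118,-13,170)),
("side",T(22,568),(-165,50,12)),("side",T(296,568),(-165,-50,12)),("side",T(68,215),(150,50,12)),("side",T(270,218),(150,-50,12)),
("side",T(127,95),(-118,13,170)),("side",T(188,95),(-118,-13,170))]
f=lambda P:np.concatenate([proj(n,c2w(P,np.array(X)/1e3))[0]-uv for n,uv,X in pts])
w=ray("scene",S(285,582),.012);w2=ray("scene",S(72,140),.012)
s=least_squares(f,[*(w+w2)[:2]/2,np.arctan2(*(w2-w)[1::-1])],loss="soft_l1")
print(s.x.round(4));print(f(s.x).reshape(-1,2).round(1).tolist())
for uv in[(165,57),(234,50),(180,112),(248,108)]:
    print((w2c(s.x,ray("scene",S(*uv),.095))*1e3).round(1))
for uv in[(195,250)]: print((w2c(s.x,ray("scene",S(*uv),.012))*1e3).round(1))
np.save("P.npy",s.x)
print("seated",c2w(s.x,[[.0815,0,.08],[-.052,0,.153]]).round(4))
E
```

```text
[0.529  0.048  1.3156]
[[-0.8, 1.4], [1.7, -0.9], [-1.1, -2.7], [1.0, 3.1], [0.7, 1.6], [2.9, -0.2], [-1.6, -2.4], [-0.1, -2.6], [0.4, -2.0], [-0.4, -2.8], [-2.5, 0.1], [0.5, 0.1]]
[76.5 17.8 95. ]
[ 70.8 -13.7  95. ]
[32.8 24.5 95. ]
[25.1 -4.5 95. ]
[36.6 18.9 12. ]
seated [[ 0.5495  0.1269  0.08  ]
 [ 0.5158 -0.0023  0.153 ]]
```

Emit:
send_rows([
  {"jaw": 0, "x": -0.041, "y": -0.0376, "z": -0.007, "roll": 0},
  {"jaw": 0, "x": -0.041, "y": -0.0376, "z": -0.007, "roll": 0},
  {"jaw": 0, "x": -0.041, "y": -0.0376, "z": -0.007, "roll": 0},
  {"jaw": 0, "x": -0.041, "y": -0.0376, "z": -0.007, "roll": 0},
  {"jaw": 0, "x": -0.041, "y": -0.0376, "z": -0.007, "roll": 0},
  {"jaw": 0, "x": -0.041, "y": -0.0376, "z": -0.007, "roll": 0},
  {"jaw": 0, "x": -0.041, "y": -0.0376, "z": -0.007, "roll": 0},
  {"jaw": 0, "x": -0.041, "y": -0.0376, "z": -0.007, "roll": 0},
  {"jaw": 0, "x": -0.041, "y": -0.0376, "z": -0.007, "roll": 0},
  {"jaw": 0, "x": -0.041, "y": -0.0376, "z": -0.007, "roll": 0},
  {"jaw": 0, "x": -0.041, "y": -0.0376, "z": -0.007, "roll": 0},
  {"jaw": 0, "x": -0.041, "y": -0.0376, "z": -0.007, "roll": 0},
  {"jaw": 0, "roll": 0.186},
  {"jaw": 0, "roll": 0.186},
  {"jaw": 0, "roll": 0.186},
  {"jaw": 0, "roll": 0.186},
  {"jaw": 0, "roll": 0.186},
  {"jaw": 0, "roll": 0.186},
  {"jaw": 0, "roll": 0.186},
  {"jaw": 0, "roll": 0.186},
])

```text
invalid input
```

```bash
python3 - <<'E'
from h import *
import cv2
o=r.get_obs();print(o["clock"],o["tcp_pos"],o["orientation"],o["q"])
m=r.camera_model("wrist");im=r.camera("wrist");cv2.imwrite("pics/w1.png",im[:,:,::-1]);np.savez("w1.npz",**m);print(m)
E
```

```text
0.1 [0.19712212 0.64500637 0.25206315] [-3.13951427e+00 -3.36561330e-04  2.84480797e+00] [ 1.12402484e+00  2.87092704e-01  1.57805249e+00  2.32040060e-05
  1.27855280e+00 -1.49993865e-01]
{'K': array([[419.62000322,   0.        , 324.45037642],
       [  0.        , 419.62000322, 234.41904967],
       [  0.        ,   0.        ,   1.        ]]), 'R': array([[ 0.29286952,  0.95614839, -0.00277454],
       [ 0.92116823, -0.28137493,  0.26884428],
       [ 0.25627434, -0.08129211, -0.96317966]]), 't': array([-0.67440667, -0.03558198,  0.37952084])}
```

View pics/w1.png

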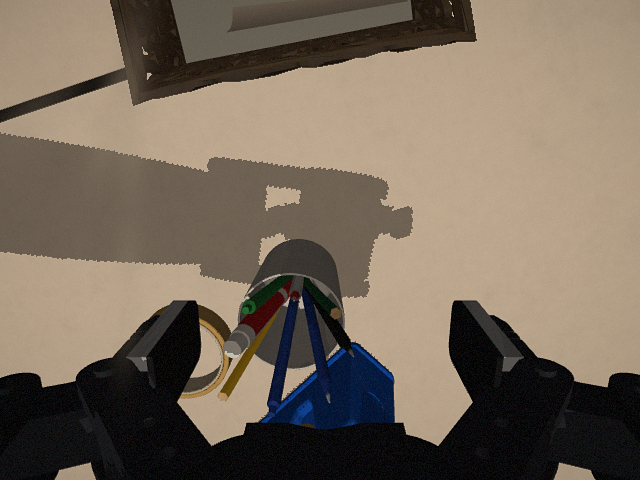

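The wrist picture shows that the arm has not moved: the pen cup is at (295,300) and the blue dispenser at (340,390). The rows must have been refused for missing keys, so I'll send all of them.

Emit:
send_rows([
  {"jaw": 0, "x": -0.041, "y": -0.0376, "z": -0.007, "roll": 0},
  {"jaw": 0, "x": -0.041, "y": -0.0376, "z": -0.007, "roll": 0},
  {"jaw": 0, "x": -0.041, "y": -0.0376, "z": -0.007, "roll": 0},
  {"jaw": 0, "x": -0.041, "y": -0.0376, "z": -0.007, "roll": 0},
  {"jaw": 0, "x": -0.041, "y": -0.0376, "z": -0.007, "roll": 0},
  {"jaw": 0, "x": -0.041, "y": -0.0376, "z": -0.007, "roll": 0},
  {"jaw": 0, "x": -0.041, "y": -0.0376, "z": -0.007, "roll": 0},
  {"jaw": 0, "x": -0.041, "y": -0.0376, "z": -0.007, "roll": 0},
  {"jaw": 0, "x": -0.041, "y": -0.0376, "z": -0.007, "roll": 0},
  {"jaw": 0, "x": -0.041, "y": -0.0376, "z": -0.007, "roll": 0},
  {"jaw": 0, "x": -0.041, "y": -0.0376, "z": -0.007, "roll": 0},
  {"jaw": 0, "x": -0.041, "y": -0.0376, "z": -0.007, "roll": 0},
  {"jaw": 0, "x": 0, "y": 0, "z": 0, "roll": 0.186},
  {"jaw": 0, "x": 0, "y": 0, "z": 0, "roll": 0.186},
  {"jaw": 0, "x": 0, "y": 0, "z": 0, "roll": 0.186},
  {"jaw": 0, "x": 0, "y": 0, "z": 0, "roll": 0.186},
  {"jaw": 0, "x": 0, "y": 0, "z": 0, "roll": 0.186},
  {"jaw": 0, "x": 0, "y": 0, "z": 0, "roll": 0.186},
  {"jaw": 0, "x": 0, "y": 0, "z": 0, "roll": 0.186},
  {"jaw": 0, "x": 0, "y": 0, "z": 0, "roll": 0.186},
])

```text
clock: 2.65
tcp_pos: [0.5357, 0.0701, 0.3369]
orientation: [-3.141, 0.0, 1.351]
force: [0.1, -0.2, 0.1]
finger_gap: 1.0
gripper_force: 0.0
```

```bash
python3 - <<'E'
from h import *
import cv2
o=r.get_obs();print(o["clock"],o["tcp_pos"],o["orientation"],o["q"])
m=r.camera_model("wrist");im=r.camera("wrist");cv2.imwrite("pics/w2.png",im[:,:,::-1]);np.savez("w2.npz",**m)
E
```

```text
2.65 [0.53567917 0.07013108 0.33687709] [-3.14081546e+00  1.17760202e-04  1.35061642e+00] [-5.76929451e-02 -6.69477268e-02  1.80947532e+00  9.65995088e-06
  1.39985106e+00  1.62485358e-01]
```

View pics/w2.png

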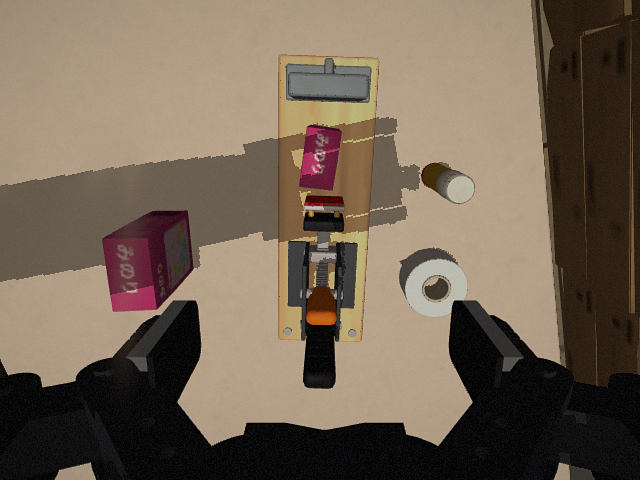

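The wrist view shows the board corners at (279,55), (379,58), (279,340) and (361,342). The packet's top is at (308,125), (341,129), (334,190) and (300,187), the pad at (324,203) and the trigger top at (321,307).

```bash
cat >> h.py <<'E'
class W:
    def __init__(s,f): s.m=dict(np.load(f))
    def proj(s,X): m=s.m;c=np.asarray(X)@m["R"].T+m["t"];p=c@m["K"].T;return p[...,:2]/p[...,2:]
    def ray(s,uv,z):
        m=s.m;d=m["R"].T@np.linalg.solve(m["K"],[*uv,1]);c=-m["R"].T@m["t"];return c+d*(z-c[2])/d[2]
E
python3 - <<'E'
from h import *
import cv2
w=W("w2.npz")
pts=[((279,56),(150,50,12)),((378.5,59),(150,-50,12)),((279,340),(-165,50,12)),((361,342),(-165,-50,12))]
f=lambda P:np.concatenate([w.proj(c2w(P,np.array(X)/1e3))[0]-uv for uv,X in pts])
P=least_squares(f,np.load("P.npy")).x;print(P.round(4),f(P).reshape(-1,2).round(1).tolist());np.save("P.npy",P)
for uv in[(308,125),(341,129),(334,190),(300,187)]: print("pk",(w2c(P,w.ray(uv,.095))*1e3).round(1))
im=cv2.imread("pics/w2.png")[100:210,280:370].astype(int)
mk=((im[...,2]-im[...,1]>60)&(im[...,0]-im[...,1]>15)).astype(np.uint8)
cs=max(cv2.findContours(mk,0,1)[0],key=cv2.contourArea);rc=cv2.boxPoints(cv2.minAreaRect(cs))+[280,100]
print(rc.tolist());Q=np.array([w2c(P,w.ray(u,.095))*1e3 for u in rc]);print(Q.round(1).tolist(),Q.mean(0))
for n,X in dict(stopTL=(108,35,75),stopTR=(108,-35,75),stopBL=(108,35,12),hTL=(-118,13,170),hTR=(-118,-13,170),trig=(-54,0,172)).items(): print(n,w.proj(c2w(P,np.array(X)/1e3))[0].round(0))
print("padx",[ (w2c(P,w.ray(u,.06))*1e3).round(1).tolist() for u in((306,197),(343,197))])
o=r.get_obs();print("tcp",w2c(P,o["tcp_pos"])*1e3,o["orientation"][2]-P[2])
E
```

```text
[0.5307 0.0466 1.32  ] [[-0.9, -0.8], [0.9, -0.5], [-1.0, 0.9], [1.0, 1.2]]
pk [85.9 16.1 95. ]
pk [ 83.5 -11.7  95. ]
pk [31.7 -7.7 95. ]
pk [33.4 22.  95. ]
[[298.61119079589844, 185.6772003173828], [306.65638732910156, 126.14275360107422], [340.9756164550781, 130.78047943115234], [332.930419921875, 190.31492614746094]]
[[34.6, 23.2, 95.0], [84.9, 17.2, 95.0], [82.0, -11.7, 95.0], [31.4, -6.8, 95.0]] [58.22744111  5.48370512 95.        ]
stopTL [288.  98.]
stopTR [368. 100.]
stopBL [293. 100.]
hTL [303. 391.]
hTR [336. 392.]
trig [322. 320.]
padx [[18.2, 18.0, 60.0], [19.3, -17.5, 60.0]]
tcp [ 24.01133924   1.00317177 336.89152417] 0.02666679747749834
```

Emit:
send_rows([
  {"jaw": 0.4, "x": 0.034, "y": -0.0036, "z": 0, "roll": 0.146},
  {"jaw": 0.4, "x": 0, "y": 0, "z": 0.05, "roll": 0},
  {"jaw": 0.4, "x": 0, "y": 0, "z": 0.05, "roll": 0},
  {"jaw": 0.4, "x": 0, "y": 0, "z": 0.05, "roll": 0},
  {"jaw": 0.4, "x": 0, "y": 0, "z": 0, "roll": 0},
], force=20)

```text
clock: 3.32
tcp_pos: [0.5362, 0.1041, 0.1824]
orientation: [-3.131, 0.004, 1.213]
force: [0.3, 0.3, 0.5]
finger_gap: 0.597
gripper_force: 0.0
```

```bash
python3 - <<'E'
from h import *
import cv2
P=np.load("P.npy")
o=r.get_obs();print(o["clock"],w2c(P,o["tcp_pos"])*1e3,o["orientation"][2]-P[2],o["finger_gap"],o["force"])
m=r.camera_model("wrist");im=r.camera("wrist");cv2.imwrite("pics/w3.png",im[:,:,::-1]);np.savez("w3.npz",**m)
w=W("w3.npz")
im=im[:,:,::-1].astype(int);mk=((im[...,2]-im[...,1]>60)&(im[...,0]-im[...,1]>15)).astype(np.uint8)
for c in cv2.findContours(mk,0,1)[0]:
    if cv2.contourArea(c)>800:
        rc=cv2.boxPoints(cv2.minAreaRect(c));Q=np.array([w2c(P,w.ray(u,.095))*1e3 for u in rc]);print(rc.round().tolist(),Q.round(1)[:,:2].tolist(),Q.mean(0))
E
```

```text
3.325 [ 57.05379817   8.92644928 182.36185883] -0.10732100120638322 0.5972416579245674 [0.32794435 0.27615389 0.46542886]
[[303.0, 295.0], [303.0, 201.0], [360.0, 201.0], [360.0, 295.0]] [[34.7, 23.2], [85.8, 16.9], [82.8, -11.7], [31.6, -7.3]] [58.71963569  5.28751443 95.        ]
```

View pics/w3.png

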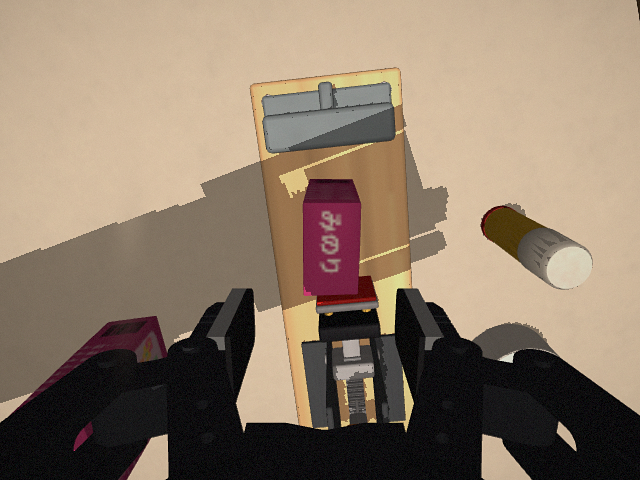

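The packet is at (331,248), between the fingers and squared to them. The glue stick and the big packet are clear of them. I'll correct by 2 / 3.4 mm and descend.

Emit:
send_rows([
  {"jaw": 0.4, "x": 0.002, "y": 0.0034, "z": 0.03, "roll": 0},
  {"jaw": 0.4, "x": 0, "y": 0, "z": 0.047, "roll": 0},
  {"jaw": 0.4, "x": 0, "y": 0, "z": 0.047, "roll": 0},
  {"jaw": 0.4, "x": 0, "y": 0, "z": 0, "roll": 0},
  {"jaw": 0.4, "x": 0, "y": 0, "z": 0, "roll": 0},
], force=20)

```text
clock: 4.0
tcp_pos: [0.5462, 0.1048, 0.0668]
orientation: [3.136, -0.002, 1.211]
force: [0.3, 0.4, 0.2]
finger_gap: 0.6
gripper_force: 0.0
```

```bash
cat > s.py <<'E'
from h import *
P=np.load("P.npy");o=r.get_obs();c,s=np.cos(P[2]),np.sin(P[2]);F=o["force"]
print(o["clock"],(w2c(P,o["tcp_pos"])*1e3).round(2),"ori",o["orientation"][:2].round(4),"dyaw",round(o["orientation"][2]-P[2],4),"gap",o["finger_gap"],"Fclamp",np.round([c*F[0]+s*F[1],-s*F[0]+c*F[1],F[2]],2))
E
python3 s.py
```

```text
4.0 [60.24 -0.53 66.84] ori [ 3.1363e+00 -2.0000e-03] dyaw -0.1087 gap 0.5997634226866666 Fclamp [ 0.47 -0.22  0.18]
```

Emit:
send_rows([
  {"jaw": 0.4, "x": 0, "y": 0, "z": 0, "roll": 0},
  {"jaw": 0.4, "x": 0, "y": 0, "z": 0, "roll": 0},
])

```text
clock: 4.25
tcp_pos: [0.5449, 0.1048, 0.0655]
orientation: [3.138, -0.001, 1.211]
force: [-0.5, -0.8, -0.4]
finger_gap: 0.598
gripper_force: 0.0
```

```bash
python3 s.py
```

```text
4.25 [59.92  0.69 65.53] ori [ 3.138e+00 -1.400e-03] dyaw -0.109 gap 0.5977508043112916 Fclamp [-0.86  0.33 -0.4 ]
```

Emit:
send_rows([
  {"jaw": 0.4, "x": 0, "y": 0, "z": 0, "roll": 0},
  {"jaw": 0.4, "x": 0, "y": 0, "z": 0, "roll": 0},
  {"jaw": 0.4, "x": 0, "y": 0, "z": 0, "roll": 0},
  {"jaw": 0.4, "x": 0, "y": 0, "z": 0, "roll": 0},
])

```text
clock: 4.75
tcp_pos: [0.5434, 0.1048, 0.0632]
orientation: [-3.141, 0.0, 1.211]
force: [-0.8, 0.2, 0.2]
finger_gap: 0.597
gripper_force: 0.0
```

```bash
python3 s.py
```

```text
4.75 [59.5   2.12 63.22] ori [-3.1414e+00  1.0000e-04] dyaw -0.1092 gap 0.5974971815194058 Fclamp [0.02 0.82 0.23]
```

Emit:
send_rows([
  {"jaw": 0.4, "x": -0.001, "y": -0.003, "z": 0.004, "roll": 0},
  {"jaw": 0.4, "x": 0, "y": 0, "z": 0, "roll": 0},
  {"jaw": 0.4, "x": 0, "y": 0, "z": 0, "roll": 0},
  {"jaw": 1, "x": 0, "y": 0, "z": 0, "roll": 0},
  {"jaw": 1, "x": 0, "y": 0, "z": 0, "roll": 0},
  {"jaw": 1, "x": 0, "y": 0, "z": 0, "roll": 0},
  {"jaw": 1, "x": 0, "y": 0, "z": 0, "roll": 0},
], force=20)

```text
clock: 5.62
tcp_pos: [0.5404, 0.1049, 0.0594]
orientation: [3.141, -0.0, 1.211]
force: [-0.0, 0.1, -1.1]
finger_gap: 0.363
gripper_force: 8.1
```

```bash
python3 s.py
```

```text
5.625 [58.87  5.05 59.4 ] ori [ 3.1414e+00 -1.0000e-04] dyaw -0.1093 gap 0.36317473378196685 Fclamp [ 0.06  0.06 -1.11]
```

Emit:
send_rows([
  {"jaw": 1, "x": 0.002, "y": 0, "z": 0, "roll": -0.022},
  {"jaw": 1, "x": 0.002, "y": 0.001, "z": 0, "roll": -0.022},
  {"jaw": 1, "x": 0.002, "y": 0.001, "z": 0, "roll": -0.022},
  {"jaw": 1, "x": 0.002, "y": 0.001, "z": 0, "roll": -0.022},
  {"jaw": 1, "x": 0.002, "y": 0.001, "z": 0, "roll": -0.021},
  {"jaw": 1, "x": 0.002, "y": 0.001, "z": 0, "roll": 0},
  {"jaw": 1, "x": 0.003, "y": 0, "z": 0, "roll": 0},
  {"jaw": 1, "x": 0.002, "y": 0, "z": 0, "roll": 0},
  {"jaw": 1, "x": 0, "y": 0, "z": 0, "roll": 0},
  {"jaw": 1, "x": 0, "y": 0, "z": 0, "roll": 0},
])

```text
clock: 6.88
tcp_pos: [0.55, 0.1199, 0.0594]
orientation: [3.141, -0.0, 1.32]
force: [-0.3, 0.5, 0.0]
finger_gap: 0.355
gripper_force: 8.2
```

```bash
python3 s.py
```

```text
6.875 [75.8  -0.52 59.36] ori [ 3.1414e+00 -4.0000e-04] dyaw -0.0003 gap 0.35499744893471114 Fclamp [0.42 0.4  0.05]
```

Emit:
send_rows([
  {"jaw": 1, "x": 0.002, "y": 0, "z": 0, "roll": 0},
  {"jaw": 1, "x": 0.002, "y": 0, "z": 0, "roll": 0},
  {"jaw": 1, "x": 0.001, "y": 0, "z": 0, "roll": 0},
  {"jaw": 1, "x": 0, "y": 0, "z": 0, "roll": 0},
  {"jaw": 1, "x": 0, "y": 0, "z": 0, "roll": 0},
])

```text
clock: 7.5
tcp_pos: [0.5513, 0.1247, 0.0594]
orientation: [3.141, -0.0, 1.32]
force: [0.1, 0.1, 0.4]
finger_gap: 0.359
gripper_force: 8.2
```

```bash
python3 s.py
```

```text
7.5 [80.76 -0.55 59.38] ori [ 3.1414e+00 -3.0000e-04] dyaw -0.0003 gap 0.3586785187045864 Fclamp [ 0.14 -0.12  0.39]
```

Emit:
send_rows([
  {"jaw": 1, "x": 0.001, "y": 0, "z": 0, "roll": 0},
  {"jaw": 1, "x": 0, "y": 0, "z": 0, "roll": 0},
  {"jaw": 1, "x": 0, "y": 0, "z": 0, "roll": 0},
])

```text
clock: 7.88
tcp_pos: [0.5515, 0.1255, 0.0594]
orientation: [3.142, -0.0, 1.32]
force: [0.2, -0.6, 0.9]
finger_gap: 0.359
gripper_force: 8.2
```

```bash
python3 s.py
```

```text
7.875 [81.61 -0.53 59.35] ori [ 3.1416 -0.    ] dyaw -0.0003 gap 0.3585256338771843 Fclamp [-0.51 -0.35  0.94]
```

Emit:
send_rows([
  {"jaw": 1, "x": 0.001, "y": 0, "z": 0, "roll": 0},
  {"jaw": 1, "x": 0, "y": 0, "z": 0, "roll": 0},
  {"jaw": 1, "x": 0, "y": 0, "z": 0, "roll": 0},
])

```text
clock: 8.25
tcp_pos: [0.5518, 0.1266, 0.0594]
orientation: [3.141, -0.0, 1.32]
force: [0.0, -1.0, 1.9]
finger_gap: 0.357
gripper_force: 8.2
```

```bash
python3 s.py
```

```text
8.25 [82.67 -0.55 59.37] ori [ 3.1415e+00 -1.0000e-04] dyaw -0.0002 gap 0.3568699757319118 Fclamp [-0.97 -0.28  1.9 ]
```

Emit:
send_rows([
  {"jaw": 1, "x": 0.001, "y": 0, "z": 0, "roll": 0},
  {"jaw": 1, "x": 0, "y": 0, "z": 0, "roll": 0},
  {"jaw": 1, "x": 0, "y": 0, "z": 0, "roll": 0},
])

```text
clock: 8.62
tcp_pos: [0.5519, 0.1272, 0.0594]
orientation: [-3.142, 0.001, 1.32]
force: [-0.9, -2.4, 1.3]
finger_gap: 0.359
gripper_force: 8.4
```

```bash
python3 s.py
```

```text
8.625 [83.36 -0.54 59.39] ori [-3.1415e+00  5.0000e-04] dyaw -0.0001 gap 0.35889673972273933 Fclamp [-2.59  0.31  1.33]
```

Emit:
send_rows([
  {"jaw": 1, "x": 0.001, "y": 0, "z": 0, "roll": 0},
  {"jaw": 1, "x": 0, "y": 0, "z": 0, "roll": 0},
  {"jaw": 1, "x": 0, "y": 0, "z": 0, "roll": 0},
])

```text
clock: 9.0
tcp_pos: [0.552, 0.1277, 0.0595]
orientation: [-3.141, 0.002, 1.32]
force: [-2.0, -5.8, 3.7]
finger_gap: 0.359
gripper_force: 8.7
```

```bash
python3 s.py; python3 - <<'E'
from h import *
import cv2
m=r.camera_model("wrist");im=r.camera("wrist");cv2.imwrite("pics/w4.png",im[:,:,::-1]);np.savez("w4.npz",**m)
E
```

```text
9.0 [83.89 -0.53 59.54] ori [-3.1411e+00  1.8000e-03] dyaw 0.0004 gap 0.3586531509966583 Fclamp [-6.15  0.45  3.74]
```

View pics/w4.png

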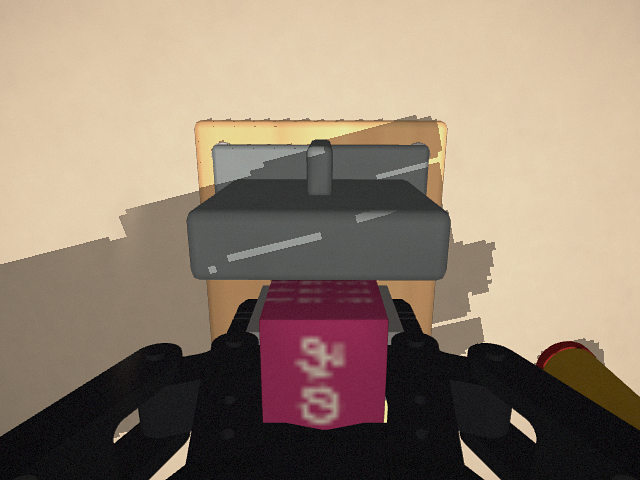

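```bash
python3 - <<'E'
from h import *
w=W("w4.npz");P=np.load("P.npy")
for uv,z in[((260,320),.095),((386,320),.095),((190,278),.075),((448,278),.075),((262,282),.075),((262,421),.095),((386,421),.095)]: print(uv,z,(w2c(P,w.ray(uv,z))*1e3).round(1))
E
```

```text
(260, 320) 0.095 [108.8  13.2  95. ]
(386, 320) 0.095 [108.8 -15.1  95. ]
(190, 278) 0.075 [111.   34.9  75. ]
(448, 278) 0.075 [111.  -34.5  75. ]
(262, 282) 0.075 [109.8  15.6  75. ]
(262, 421) 0.095 [81.8 13.8 95. ]
(386, 421) 0.095 [ 81.9 -16.2  95. ]
```

The packet's far face reaches the stop, with its edge at y≈280 against the stop's edge at 278, and it is square. Contact force is 6 N. Releasing and backing up.

Emit:
send_rows([
  {"jaw": 0.4, "x": 0, "y": 0, "z": 0, "roll": 0},
  {"jaw": 0.4, "x": 0, "y": 0, "z": 0, "roll": 0},
  {"jaw": 0.4, "x": 0, "y": 0, "z": 0, "roll": 0},
  {"jaw": 0.4, "x": 0, "y": 0, "z": 0, "roll": 0},
  {"jaw": 0.4, "x": 0, "y": 0, "z": -0.03, "roll": 0},
  {"jaw": 0.4, "x": 0, "y": 0, "z": -0.05, "roll": 0},
  {"jaw": 0.4, "x": 0, "y": 0, "z": -0.05, "roll": 0},
  {"jaw": 0.4, "x": -0.04, "y": 0, "z": -0.05, "roll": 0},
  {"jaw": 0.4, "x": -0.04, "y": 0, "z": 0, "roll": 0},
  {"jaw": 0.4, "x": 0, "y": 0, "z": 0, "roll": 0},
  {"jaw": 0.4, "x": 0, "y": 0, "z": 0, "roll": 0},
])

```text
clock: 10.42
tcp_pos: [0.5323, 0.0522, 0.2376]
orientation: [-3.141, -0.0, 1.319]
force: [-0.2, 0.3, -0.1]
finger_gap: 0.595
gripper_force: 0.0
```

```bash
python3 s.py; python3 - <<'E'
from h import *
import cv2
m=r.camera_model("wrist");im=r.camera("wrist");np.savez("w5.npz",**m)
im=np.ascontiguousarray(im[:,:,::-1]);cv2.imwrite("pics/w5.png",im)
P=np.load("P.npy");w=W("w5.npz");b=w.proj(c2w(P,np.array([[.16,.06,.012],[-.06,-.06,.012]])));print(b)
(x0,y0),(x1,y1)=b.astype(int).clip(0,[639,479]);cv2.imwrite("pics/w5c.png",cv2.resize(im[y0:y1,x0:x1],None,fx=2.4,fy=2.4,interpolation=2)[:600,:800]);print(x0,y0,x1,y1)
E
```

```text
10.425 [ 5.790e+00 -1.800e-01  2.376e+02] ori [-3.1407e+00 -4.0000e-04] dyaw -0.0007 gap 0.594567426416334 Fclamp [ 0.22  0.28 -0.08]
[[242.25808895  -2.39322182]
 [391.68055082 275.47777346]]
242 0 391 275
```

View pics/w5c.png

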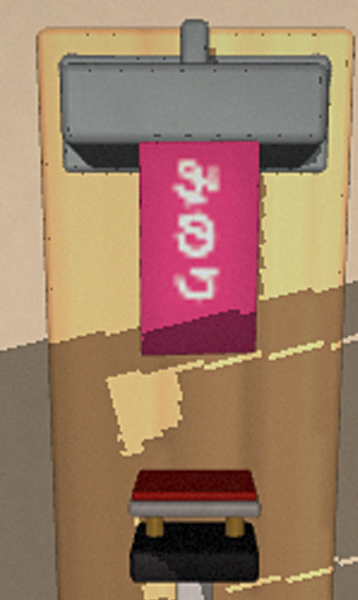

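The packet, at crop (140–258,142–355), meets the stop's front edge at y=142 and stands square. The pad face is at crop y≈470–500. Next I compute the positions.

```bash
python3 - <<'E'
from h import *
import cv2
w=W("w5.npz");P=np.load("P.npy");C=lambda a,b:(242+a/2.4,b/2.4)
for n,uv,z in[("pkfarL",C(140,142),.095),("pkfarR",C(256,142),.095),("pknearL",C(142,355),.095),("pknearR",C(257,353),.095),("stopL",C(65,142),.075),("stopR",C(325,142),.075),("boardTL",C(40,30),.012),("boardTR",C(352,30),.012),
 ("padtopfarL",C(140,470),.06),("padtopfarR",C(252,470),.06),("padbackL",C(133,500),.06)]: print(n,(w2c(P,w.ray(uv,z))*1e3).round(1))
im=cv2.imread("pics/w5.png").astype(int)
mk=(im[...,2]>200)&(im[...,1]>60)&(im[...,1]<150)&(im[...,0]<70);ys,xs=np.nonzero(mk);print(len(xs),xs.min(),xs.max(),ys.min(),ys.max())
for x in(-118,-102): print(w.proj(c2w(P,np.array([[x,0,170]])/1e3)))
print(w.proj(c2w(P,np.array([[-54,0,172],[-48,0,171]])/1e3)))
E
```

```text
pkfarL [107.2  13.2  95. ]
pkfarR [107.2 -15.1  95. ]
pknearL [56.3 13.5 95. ]
pknearR [ 56.8 -16.1  95. ]
stopL [109.7  33.9  75. ]
stopR [109.7 -34.2  75. ]
boardTL [150.   48.3  12. ]
boardTR [149.9 -48.9  12. ]
padtopfarL [20.  16.6 60. ]
padtopfarR [ 19.9 -17.1  60. ]
padbackL [10.8 18.8 60. ]
434 301 342 370 383
[[323.12243194 476.2305375 ]]
[[323.06551715 452.5797624 ]]
[[322.86433742 378.30477285]
 [322.84802385 366.87759866]]
```

Emit:
send_rows([
  {"jaw": 1, "x": -0.02, "y": 0, "z": 0, "roll": 0},
  {"jaw": 1, "x": -0.018, "y": 0, "z": 0.01, "roll": 0},
  {"jaw": 1, "x": 0, "y": 0, "z": 0.02, "roll": 0},
  {"jaw": 1, "x": 0, "y": 0, "z": 0.02, "roll": 0},
  {"jaw": 1, "x": 0, "y": 0, "z": 0.017, "roll": 0},
  {"jaw": 1, "x": 0, "y": 0, "z": 0, "roll": 0},
  {"jaw": 1, "x": 0, "y": 0, "z": 0, "roll": 0},
  {"jaw": 1, "x": 0, "y": 0, "z": 0, "roll": 0},
  {"jaw": 1, "x": 0, "y": 0, "z": 0, "roll": 0},
], force=20)

```text
clock: 11.6
tcp_pos: [0.5236, 0.015, 0.1719]
orientation: [3.14, -0.0, 1.32]
force: [0.2, 0.1, 0.8]
finger_gap: 0.001
gripper_force: 0.0
```

```bash
python3 s.py
```

```text
11.6 [-32.35  -0.93 171.95] ori [ 3.1401e+00 -1.0000e-04] dyaw -0.0001 gap 0.0009245745367187751 Fclamp [ 0.18 -0.17  0.78]
```

Emit:
send_rows([
  {"jaw": 1, "x": -0.004, "y": 0, "z": 0, "roll": 0},
  {"jaw": 1, "x": -0.004, "y": 0, "z": 0, "roll": 0},
  {"jaw": 1, "x": -0.004, "y": 0, "z": 0, "roll": 0},
  {"jaw": 1, "x": -0.004, "y": 0, "z": 0, "roll": 0},
  {"jaw": 1, "x": -0.004, "y": 0, "z": 0, "roll": 0},
  {"jaw": 1, "x": -0.004, "y": 0, "z": 0, "roll": 0},
  {"jaw": 1, "x": 0, "y": 0, "z": 0, "roll": 0},
])

```text
clock: 12.48
tcp_pos: [0.5174, -0.0084, 0.1713]
orientation: [3.141, -0.0, 1.319]
force: [1.5, 3.7, 3.2]
finger_gap: -0.0
gripper_force: 2.2
```

```bash
python3 s.py
```

```text
12.475 [-56.62  -0.71 171.35] ori [ 3.141e+00 -3.000e-04] dyaw -0.0008 gap -0.00022657619206403566 Fclamp [ 3.92 -0.55  3.15]
```

Emit:
send_rows([
  {"jaw": 1, "x": -0.004, "y": 0, "z": 0, "roll": 0},
  {"jaw": 1, "x": -0.003, "y": 0, "z": 0, "roll": 0},
  {"jaw": 1, "x": 0, "y": 0, "z": 0, "roll": 0},
])

```text
clock: 12.85
tcp_pos: [0.5157, -0.015, 0.1713]
orientation: [3.141, -0.0, 1.32]
force: [1.4, 3.9, 4.1]
finger_gap: 0.002
gripper_force: 2.6
```

```bash
python3 s.py
```

```text
12.85 [-63.4   -0.7  171.34] ori [ 3.1409e+00 -3.0000e-04] dyaw -0.0005 gap 0.0015011954413383943 Fclamp [ 4.07 -0.37  4.08]
```

Emit:
send_rows([
  {"jaw": 1, "x": -0.003, "y": 0, "z": 0, "roll": 0},
  {"jaw": 1, "x": -0.002, "y": 0, "z": 0, "roll": 0},
  {"jaw": 1, "x": 0, "y": 0, "z": 0, "roll": 0},
])

```text
clock: 13.22
tcp_pos: [0.5144, -0.0196, 0.171]
orientation: [3.141, -0.001, 1.32]
force: [2.1, 4.4, 2.0]
finger_gap: 0.001
gripper_force: 2.9
```

```bash
python3 s.py; cat > v.py <<'E'
from h import *
import cv2,sys
n=sys.argv[1];m=r.camera_model("wrist");im=r.camera("wrist");np.savez(n+".npz",**m)
im=np.ascontiguousarray(im[:,:,::-1]);cv2.imwrite(f"pics/{n}.png",im)
P=np.load("P.npy");w=W(n+".npz");i=im.astype(int)
mk=(i[...,2]>60)&(i[...,1]<.35*i[...,2])&(i[...,0]<.35*i[...,2])
# red pad top strip: columns near y=0
a=w.proj(c2w(P,np.array([[.07,.015,.06],[0,-.015,.06]])));(x0,y0),(x1,y1)=a.astype(int).clip(0,[639,479])
rows=np.nonzero(mk[y0:y1,x0:x1].mean(1)>.5)[0]+y0
print(x0,x1,y0,y1,"red rows",rows.min() if len(rows) else None,rows.max() if len(rows) else None)
for y in((rows.min(),rows.max()+1) if len(rows) else ()): print("x at z60:",(w2c(P,w.ray(((x0+x1)/2,y),.06))*1e3).round(1))
E
python3 v.py t1
```

```text
13.225 [-68.18  -0.64 171.02] ori [ 3.141e+00 -7.000e-04] dyaw -0.0005 gap 0.0008279186691106243 Fclamp [ 4.76 -0.95  2.01]
290 349 0 118 red rows 64 68
x at z60: [27.1  1.  60. ]
x at z60: [24.7  1.  60. ]
```

Emit:
send_rows([
  {"jaw": 1, "x": -0.002, "y": 0, "z": 0, "roll": 0},
  {"jaw": 1, "x": -0.002, "y": 0, "z": 0, "roll": 0},
  {"jaw": 1, "x": 0, "y": 0, "z": 0, "roll": 0},
])

```text
clock: 13.65
tcp_pos: [0.5142, -0.0204, 0.1711]
orientation: [3.14, -0.009, 1.318]
force: [6.2, 14.3, 2.4]
finger_gap: -0.0
gripper_force: 7.9
```

```bash
python3 s.py; python3 v.py t2
```

```text
13.65 [-69.01  -0.62 171.11] ori [ 3.1402 -0.009 ] dyaw -0.0022 gap -0.000498564000369187 Fclamp [15.36 -2.5   2.4 ]
290 349 0 118 red rows 64 68
x at z60: [27.3  0.8 60. ]
x at z60: [24.8  0.8 60. ]
```

Emit:
send_rows([
  {"jaw": 1, "x": 0.01, "y": 0, "z": 0, "roll": 0},
  {"jaw": 1, "x": 0.01, "y": 0, "z": 0, "roll": 0},
  {"jaw": 1, "x": 0.01, "y": 0, "z": 0, "roll": 0},
  {"jaw": 1, "x": 0.01, "y": 0, "z": 0, "roll": 0},
  {"jaw": 1, "x": 0, "y": 0, "z": 0, "roll": 0},
  {"jaw": 1, "x": 0, "y": 0, "z": 0, "roll": 0},
  {"jaw": 1, "x": -0.006, "y": 0, "z": 0, "roll": 0},
  {"jaw": 1, "x": -0.006, "y": 0, "z": 0, "roll": 0},
  {"jaw": 1, "x": -0.006, "y": 0, "z": 0, "roll": 0},
  {"jaw": 1, "x": -0.006, "y": 0, "z": 0, "roll": 0},
  {"jaw": 1, "x": -0.006, "y": 0, "z": 0, "roll": 0},
  {"jaw": 1, "x": -0.005, "y": 0, "z": 0, "roll": 0},
  {"jaw": 1, "x": -0.002, "y": 0, "z": 0, "roll": 0},
  {"jaw": 1, "x": 0, "y": 0, "z": 0, "roll": 0},
  {"jaw": 1, "x": 0, "y": 0, "z": 0, "roll": 0},
])

```text
clock: 15.58
tcp_pos: [0.5146, -0.0199, 0.1715]
orientation: [3.14, -0.003, 1.319]
force: [3.0, 6.5, 2.8]
finger_gap: 0.0
gripper_force: 4.0
```

```bash
python3 s.py; python3 v.py t3
```

```text
15.575 [-68.46  -0.86 171.48] ori [ 3.1401 -0.0033] dyaw -0.0011 gap 0.00015277351530007947 Fclamp [ 7.02 -1.33  2.82]
289 348 0 118 red rows 39 43
x at z60: [39.   1.1 60. ]
x at z60: [36.7  1.1 60. ]
```

Emit:
send_rows([
  {"jaw": 1, "x": 0.01, "y": 0, "z": 0, "roll": 0},
  {"jaw": 1, "x": 0.01, "y": 0, "z": 0, "roll": 0},
  {"jaw": 1, "x": 0.01, "y": 0, "z": 0, "roll": 0},
  {"jaw": 1, "x": 0.007, "y": 0, "z": 0, "roll": 0},
  {"jaw": 1, "x": 0, "y": 0, "z": 0, "roll": 0},
  {"jaw": 1, "x": 0, "y": 0, "z": 0, "roll": 0},
  {"jaw": 1, "x": -0.006, "y": 0, "z": 0, "roll": 0},
  {"jaw": 1, "x": -0.006, "y": 0, "z": 0, "roll": 0},
  {"jaw": 1, "x": -0.006, "y": 0, "z": 0, "roll": 0},
  {"jaw": 1, "x": -0.006, "y": 0, "z": 0, "roll": 0},
  {"jaw": 1, "x": -0.006, "y": 0, "z": 0, "roll": 0},
  {"jaw": 1, "x": -0.005, "y": 0, "z": 0, "roll": 0},
  {"jaw": 1, "x": -0.002, "y": 0, "z": 0, "roll": 0},
  {"jaw": 1, "x": 0, "y": 0, "z": 0, "roll": 0},
  {"jaw": 1, "x": 0, "y": 0, "z": 0, "roll": 0},
])

```text
clock: 17.5
tcp_pos: [0.5145, -0.0199, 0.1715]
orientation: [3.14, -0.003, 1.319]
force: [3.7, 7.3, 2.6]
finger_gap: -0.001
gripper_force: 4.0
```

```bash
python3 s.py; python3 v.py t4
```

```text
17.5 [-68.48  -0.86 171.48] ori [ 3.1401 -0.0033] dyaw -0.0012 gap -0.0005534285152566389 Fclamp [ 7.99 -1.72  2.64]
289 348 0 118 red rows 13 18
x at z60: [51.1  1.  60. ]
x at z60: [48.3  1.  60. ]
```

Emit:
send_rows([
  {"jaw": 1, "x": 0.01, "y": 0, "z": 0, "roll": 0},
  {"jaw": 1, "x": 0.01, "y": 0, "z": 0, "roll": 0},
  {"jaw": 1, "x": 0.01, "y": 0, "z": 0, "roll": 0},
  {"jaw": 1, "x": 0.007, "y": 0, "z": 0, "roll": 0},
  {"jaw": 1, "x": 0, "y": 0, "z": 0, "roll": 0},
  {"jaw": 1, "x": 0, "y": 0, "z": 0, "roll": 0},
  {"jaw": 1, "x": -0.005, "y": 0, "z": 0, "roll": 0},
  {"jaw": 1, "x": -0.005, "y": 0, "z": 0, "roll": 0},
  {"jaw": 1, "x": -0.005, "y": 0, "z": 0, "roll": 0},
  {"jaw": 1, "x": -0.005, "y": 0, "z": 0, "roll": 0},
  {"jaw": 1, "x": 0, "y": 0, "z": 0, "roll": 0},
])

```text
clock: 18.92
tcp_pos: [0.5185, -0.0046, 0.1716]
orientation: [3.14, -0.0, 1.319]
force: [1.1, 3.6, 2.9]
finger_gap: 0.001
gripper_force: 1.9
```

```bash
python3 s.py; python3 v.py t5
```

```text
18.925 [-52.64  -0.88 171.55] ori [ 3.1403e+00 -3.0000e-04] dyaw -0.0008 gap 0.0008093639684108214 Fclamp [ 3.78 -0.18  2.95]
290 348 5 147 red rows 37 42
x at z60: [55.4  0.8 60. ]
x at z60: [52.6  0.9 60. ]
```

Emit:
send_rows([
  {"jaw": 1, "x": -0.003, "y": 0, "z": 0, "roll": 0},
  {"jaw": 1, "x": 0, "y": 0, "z": 0, "roll": 0},
  {"jaw": 1, "x": 0, "y": 0, "z": 0, "roll": 0},
])

```text
clock: 19.35
tcp_pos: [0.5179, -0.0068, 0.1714]
orientation: [3.141, -0.001, 1.32]
force: [1.1, 4.5, 3.1]
finger_gap: 0.0
gripper_force: 2.8
```

```bash
python3 s.py; python3 v.py t6
```

```text
19.35 [-54.91  -0.8  171.43] ori [ 3.1406e+00 -1.5000e-03] dyaw -0.0004 gap 0.0004171167935435038 Fclamp [4.65 0.06 3.14]
290 348 0 143 red rows 32 37
x at z60: [55.6  1.  60. ]
x at z60: [52.8  1.  60. ]
```

Emit:
send_rows([
  {"jaw": 1, "x": -0.003, "y": 0, "z": 0, "roll": 0},
  {"jaw": 1, "x": 0, "y": 0, "z": 0, "roll": 0},
  {"jaw": 1, "x": 0, "y": 0, "z": 0, "roll": 0},
])

```text
clock: 19.77
tcp_pos: [0.5172, -0.0093, 0.1716]
orientation: [3.14, -0.002, 1.319]
force: [1.7, 6.3, 3.5]
finger_gap: 0.004
gripper_force: 3.5
```

```bash
python3 s.py; python3 v.py t7
```

```text
19.775 [-57.54  -0.79 171.58] ori [ 3.1405e+00 -2.4000e-03] dyaw -0.0006 gap 0.003643454559808365 Fclamp [ 6.53 -0.04  3.5 ]
290 348 0 139 red rows 27 32
x at z60: [55.5  1.  60. ]
x at z60: [52.7  1.  60. ]
```

Emit:
send_rows([
  {"jaw": 1, "x": -0.003, "y": 0, "z": 0, "roll": 0},
  {"jaw": 1, "x": -0.003, "y": 0, "z": 0, "roll": 0},
  {"jaw": 1, "x": 0, "y": 0, "z": 0, "roll": 0},
  {"jaw": 1, "x": 0, "y": 0, "z": 0, "roll": 0},
])

```text
clock: 20.32
tcp_pos: [0.5158, -0.0146, 0.1716]
orientation: [3.14, -0.004, 1.319]
force: [2.0, 7.9, 4.2]
finger_gap: 0.001
gripper_force: 4.5
```

```bash
python3 s.py; python3 v.py t8; python3 - <<'E'
import cv2,numpy as np
a=cv2.imread("pics/t5.png")[0:130,240:400];b=cv2.imread("pics/t8.png")[0:130,240:400]
cv2.imwrite("pics/cmp.png",cv2.resize(np.hstack([a,b]),None,fx=2.5,fy=4.5,interpolation=2))
E
```

```text
20.325 [-63.    -0.79 171.62] ori [ 3.1403 -0.0038] dyaw -0.0009 gap 0.0007693335806483046 Fclamp [8.16 0.07 4.2 ]
290 349 0 128 red rows 16 21
x at z60: [55.2  0.7 60. ]
x at z60: [52.5  0.7 60. ]
```

View pics/cmp.png

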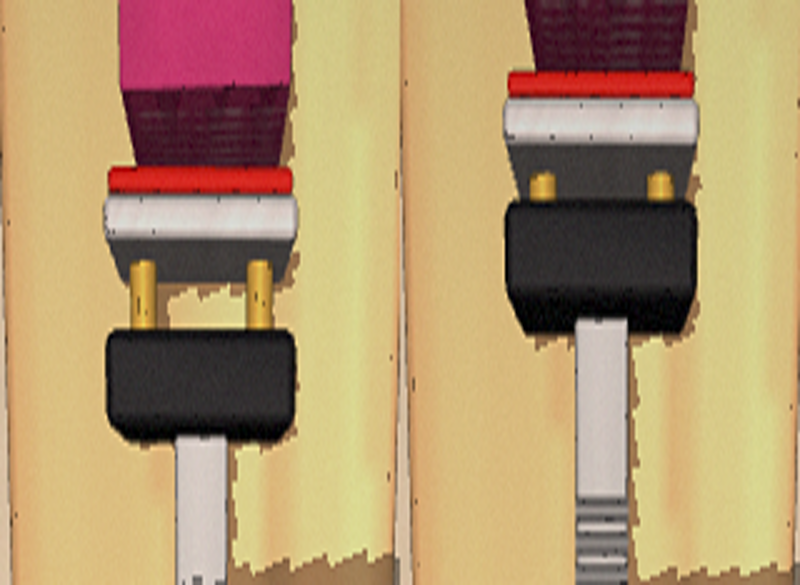

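Both halves show the pad against the packet, at y≈168 left and y≈72 right. The guide pins now show less, with the head edge going from 328 to 200, but some gap remains. Next I compute the compression.

```bash
python3 - <<'E'
from h import *
import cv2
P=np.load("P.npy")
for n in("w5","t2","t3","t4","t5","t6","t7","t8"):
    w=W(n+".npz");im=cv2.imread(f"pics/{n}.png").astype(int)
    c=w.proj(c2w(P,np.array([[.03,0.001,.06]])))[0][0];c=int(round(c))
    col=im[:,c-4:c+5].mean(1);red=(col[:,2]>80)&(col[:,1]<.35*col[:,2])&(col[:,0]<.35*col[:,2])
    lum=col.mean(1);ys=np.nonzero(red)[0];y0=ys[ys>0].max() if len(ys) else -1
    # head front edge: first row after pad where col is near-black for 8+ rows, using pin columns excluded
    dark=(lum<45); L=next((y for y in range(y0+5,470) if dark[y:y+8].all()),None)
    f=[y for y in ys if y>y0-8][0]
    X=lambda y:w2c(P,w.ray((c,y),.06))[0]*1e3
    print(n,f,L,round(X(f),1),round(X(L),1),"gap",round(X(f)-X(L),2), [int(v) for v in lum[y0:y0+24]])
E
```

```text
w5 205 218 13.2 3.5 gap 9.68 [46, 94, 118, 134, 123, 113, 103, 91, 114, 57, 4, 7, 7, 5, 6, 7, 5, 7, 10, 6, 8, 8, 16, 26]
t2 64 285 27.3 -95.3 gap 122.58 [80, 61, 166, 185, 208, 209, 209, 211, 214, 198, 162, 94, 57, 59, 60, 61, 59, 66, 142, 163, 175, 182, 181, 181]
t3 39 285 39.0 -95.6 gap 134.67 [70, 57, 176, 183, 204, 205, 207, 209, 212, 195, 164, 105, 52, 60, 59, 60, 60, 60, 60, 58, 61, 103, 130, 145]
t4 13 51 51.1 33.4 gap 17.67 [65, 161, 172, 192, 196, 199, 202, 206, 200, 167, 142, 70, 55, 58, 58, 58, 57, 58, 57, 57, 58, 57, 57, 58]
t5 37 285 55.4 -80.2 gap 135.62 [64, 98, 176, 193, 204, 207, 208, 211, 210, 184, 150, 67, 57, 59, 59, 60, 60, 59, 60, 57, 63, 119, 146, 145]
t6 33 285 55.1 -82.3 gap 137.44 [69, 57, 179, 182, 202, 203, 207, 208, 212, 195, 156, 113, 53, 59, 58, 61, 60, 60, 60, 58, 58, 62, 113, 129]
t7 27 61 55.5 39.4 gap 16.03 [62, 58, 172, 188, 200, 203, 205, 208, 209, 187, 157, 86, 54, 57, 60, 59, 59, 61, 59, 58, 58, 58, 74, 116]
t8 16 44 55.2 42.2 gap 13.0 [76, 62, 166, 173, 193, 198, 200, 205, 206, 200, 165, 139, 62, 56, 58, 59, 59, 59, 57, 58, 58, 58, 58, 59]
```

Emit:
send_rows([
  {"jaw": 1, "x": 0, "y": 0, "z": 0, "roll": 0},
  {"jaw": 1, "x": 0, "y": 0, "z": 0, "roll": 0},
  {"jaw": 1, "x": 0, "y": 0, "z": 0, "roll": 0},
  {"jaw": 1, "x": 0, "y": 0, "z": 0, "roll": 0},
])

```text
clock: 20.88
tcp_pos: [0.5158, -0.0146, 0.1716]
orientation: [3.14, -0.004, 1.319]
force: [3.4, 7.6, 3.6]
finger_gap: 0.003
gripper_force: 4.4
```

```bash
python3 s.py; python3 -c "
from bench import r
print(r.hand_in())"
```

```text
20.875 [-62.98  -0.79 171.63] ori [ 3.1404 -0.0037] dyaw -0.0008 gap 0.0028854778127257808 Fclamp [ 8.23 -1.4   3.61]
the job is handed in; nothing more can be done
None
```

The job is handed in at about 21 s: the packet is home and square against the stop and released, and the trigger is still held pulled, with the pad pressed in by a camera-measured 4.7 mm of its 10 mm travel.

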